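Lean the gel cassette in the draining stand

TASK

Stand the rinsed glass gel cassette up in the draining stand: bring its foot into the stand's groove, raise its head and leave it leaning back against the stand's panel, foot down in the groove all across. It is glass, so let it down gently against the panel, do not let it fall over. Leave the test-tube rack that it lies on, and the wash bottle, tip box and beaker, standing where they are.

Things in the scene. Friction and masses are not known exactly. Their poses are not given: they have to be found in the camera images.
- stand: White plastic draining stand, fixed. Slab 16 mm thick, 200 mm wide (y), from x = -75 to +125 mm, with a straight groove along y, an upright panel behind it. Origin: on the bench under the groove's middle; x points level from the groove to the panel, z up.
- groove (a point): Middle of the groove's rubber-lined floor, 6 mm above the bench. The groove is 26 mm wide (x -13 to +13 mm of the stand), 200 mm long; its front side is the slab, 10 mm up from the floor, its rear side a rail 12 mm thick that rises 20 mm from the floor. The front side keeps the leaning cassette's foot from slipping out. Axes as the stand's.
- panel_top (a point): Middle of the panel's top front edge: 74 mm from the groove's middle, 190 mm above the bench. The panel is 200 mm wide, 10 mm thick. The cassette leans on this edge 20 to 22 degrees off vertical, its head some 95 mm above it.
- cassette: Loose glass gel cassette, a flat board 300 x 110 mm, 14 mm thick at the grey clamps along both long edges (14 mm wide each), 7.5 mm at the glass between; 0.5 to 0.8 kg, balanced at mid-length. Small black screws stand 6 mm out of the long edges. Origin: centre of the foot end face; x from head to foot, y across, z out of the face that is up at the start and will rest on the panel.
- head (a point): Centre of the cassette's head end face. At the start the cassette slopes up 16 degrees to it from the foot, which lies on the slab 5 to 20 mm short of the groove, up to 5 degrees out of square; the head sticks out 100 mm beyond the rack. Pushed here towards the panel (up to 8 N) the cassette slides, its foot drops 6 mm into the groove and stops at the rear rail; raised, it then turns about its foot.
- rack: Loose steel test-tube rack under the cassette, single row along its y, 236 mm long, top plate 24 mm deep and 62 mm above the bench, end feet 100 mm deep, 0.6 kg; a glass tube at each end (96 mm from the middle) stands up to 103 mm high. Origin: on the bench under its middle.
- wash_bottle: Bystander: clear plastic bottle, 64 mm across, 165 mm high, at the left behind the panel. Origin: centre of its underside.
- tip_box: Bystander: grey box with a clear lid, 85 x 120 mm, 59 mm high. Origin: centre of its underside.
- beaker: Bystander: glass beaker, 68 mm across, 90 mm high. Origin: centre of its underside.

How it is judged:
At the end, for the whole second after the job is handed in: Cassette at rest, foot in the groove (centre < 13.5 mm high, within 60 mm of the middle), square within 0.1 rad; head centre > 260 mm high, 80-135 mm towards the panel from the groove. Rack upright, within 50 mm, bystanders within 30 mm of their start (z of cassette in the frame of stand below 0.0135 m and x of cassette in the frame of stand between -0.015 and 0.01 m and y of cassette in the frame of stand between -0.06 and 0.06 m and x of head in the frame of stand between 0.08 and 0.135 m and z of head in the frame of stand above 0.26 m and angle between the y axis of cassette and the y axis of stand, either way round below 0.1 rad and linear speed of cassette below 0.03 m/s and angular speed of cassette below 0.1 rad/s and distance of rack from where it was at the start of the episode below 0.05 m and angle between rack's own z axis and vertical below 0.1 rad and distance of each of wash_bottle, tip_box, beaker from where it was at the start of the episode below 0.03 m); the robot touches nothing.
It fails at once if the cassette falls against the panel instead of being let down (it turns faster than 1.7 rad/s when it is up and its head has passed over the groove towards the panel) (x of head in the frame of stand above 0 m and height (world z) of head above 0.25 m and angular speed of cassette above 1.7 rad/s).
It fails at once if the test-tube rack is knocked over or pushed away (angle between rack's own z axis and vertical above 0.4 rad or distance of rack from where it was at the start of the episode above 0.08 m).
It fails at once if a bystander is knocked over (angle between any of wash_bottle, beaker, tip_box's own z axis and vertical above 0.4 rad).
It also fails if it takes over 58 s, if anything falls off the work surface, if the arm or the gripper's body presses on something with over 40 N, if the wrist force passes 120 N, or if a joint passes its speed limit or range.

ROBOT

A 7-joint arm with a two-finger parallel gripper is mounted at the origin on the work surface. World frame = base frame: x ahead of the robot, y to its left, z up, the work surface at z = 0. Lengths are in m, angles in rad, forces in N, time in s.
With the tool pointing down it reaches from about 0.4 to 0.9 m from the base axis. Payload 5.5 kg.
Tool frame: the origin (TCP) lies at the very end of the fingers, on their centre line; the grasp point (between the pads) lies 19 mm behind it; z points along the fingers, y is the line along which they close (so a half turn about z gives the same grasp; the last joint's range is limited). The gripper opens to 85 mm and grips with 20 to 120 N. Pads are 22 mm wide; open, the fingers measure 114 mm over their backs; the gripper's body (76 mm by 85 mm) begins 54 mm behind the grasp point. The pads swing forward as they close: fully open they stand 13 mm farther back than shut.
Start: joints at [1.467, 0.501, -0.427, 1.55, 0.221, 1.138, -0.21], TCP at [0.233, -0.607, 0.231] pointing down, gripper open.
Joint ranges: [-2.88, 2.88], [-0.31, 2.03], [-1.54, 1.56], [0.2, 2.42], [-1.41, 4.55], [0.19, 2.02], [-2.57, 2.57]. Speed limits (rad/s): [2.57, 2.57, 3.14, 3.14, 3.14, 3.14, 3.14].

INTERFACE

Orientations are given as a rotation vector (axis times angle).
In Python, from bench import ctrl, optics, job_done gives the robot as it stands. The module is installed in compiled form; this text tells all that it offers.
- The arm moves only by the tool apply_moves, never from a script. Its argument "rows" is one flat list of numbers, 7 for each row, row after row: the finger opening in cm, from 0 to 8.54, then the shift along the tool's x, y, z in cm, then the turn, a rotation vector about the tool's x, y, z in degrees. In form: [jaw, dx, dy, dz, ax, ay, az, jaw, dx, dy, dz, ax, ay, az, ...]. A call has 1 to 20 rows; each row is the pose to reach, as a shift and turn from the pose commanded when the call began, along the tool's axes at that moment; what a row does not reach only later rows make up. A row lasts 1/8 s, in which the tool goes at most 62.5 mm and 10.7 degrees, less where a joint would pass 70% of its speed; a pose out of reach is approached as far as the arm can. A call with a gripper value outside its range is refused whole. The fingers move at their own pace and stop on an object; "grip_force" is the grip in N (left out, the last holds). Time passes only in rows, so rows that repeat a pose let the fingers close. It gives the time, the measured TCP pose, the force, the opening and the grip force at its end, in the units of the state.
- ctrl.sense(): the state, without advancing time (a new reading comes with each control period).
- optics.grab_frame(name): name is "side" or "top" or "wrist"; returns the picture (400x640x3 uint8, red, green, blue); there is no depth.
- optics.calibration(name): a dict with "mtx" (3x3 intrinsics, pixels), "position" and "rotation" of the camera in the world. Camera axes: x right, y up, looking along -z (the intrinsics and any distortion apply to the point x, -y, -z); pixel columns grow to the right and rows downward; lengths in m; the calibration is good to about 2 mm. A picture is of the moment at which its call begins: read the wrist's pose just before it. calibration takes no time and is no camera call; for the wrist camera it gives the pose at the moment of the call.
- job_done(): hands the job in; it is judged then, once.
The state is a dict: "clock": time; "q": joint angles; "qd": joint speeds; "effort": joint torques, N m; "ee_pos": TCP position; "eef_rot": TCP orientation; "force": force on the tool from outside, world axes, zero at the start; "torque": the same for the moment, N m; "gripper_width": finger opening in m; "gripper_force": force on a finger pad.
Only numpy, scipy, OpenCV 4.12 (cv2) and the standard library are available. Lean on these libraries where they do the work, as an engineer would, in place of code of your own. Each camera call takes 0.05 s, during which the arm holds its last target. There are 200 camera calls.

## Working session

There is one attempt and no reset: what is moved stays moved. The work goes in short steps, Python scripts to look and compute and a tool call to move; the robot and the scene stay as the last step left them, time stands still between calls to the robot, and variables do not carry over. Pictures are saved under pics/ and viewed, at most 10 in all, crops included, and the job is handed in when it is done.

Besides the shell and the picture viewer there is one more tool, called after "Request:" as name(argument=value, ...), one argument or row to a line, values as JSON. apply_moves: Moves the arm, as the interface text tells. Its arguments: {"type":"object","properties":{"rows":{"type":"array"},"grip_force":{"type":"number"}},"required":["rows"]}

```bash
mkdir -p pics; python3 - <<'E'
from bench import ctrl, optics
import cv2, numpy as np
s=ctrl.sense(); print({k:np.round(v,3) for k,v in s.items()})
for n in ("side","top"):
    im=optics.grab_frame(n); cv2.imwrite(f"pics/{n}0.png",im[:,:,::-1])
    c=optics.calibration(n); print(n,c)
E
```

```text
{'clock': np.float64(0.0), 'q': array([ 1.467,  0.502, -0.427,  1.551,  0.221,  1.138, -0.21 ]), 'qd': array([-0.   ,  0.   ,  0.   ,  0.001, -0.   ,  0.   , -0.001]), 'effort': array([ 1.0000e-03, -5.6951e+01, -5.8160e+00, -2.8094e+01,  1.1000e-02,
        1.2000e-02,  0.0000e+00]), 'ee_pos': array([ 0.233, -0.606,  0.23 ]), 'eef_rot': array([-3.087e+00, -5.730e-01,  1.000e-03]), 'force': array([-0.254, -0.033, -0.165]), 'torque': array([0.052, 0.014, 0.011]), 'gripper_force': np.float64(0.0), 'gripper_width': np.float64(0.085)}
side {'mtx': array([[391.75339335,   0.        , 322.69806345],
       [  0.        , 391.75339335, 198.40510846],
       [  0.        ,   0.        ,   1.        ]]), 'position': array([0.79278825, 0.79831215, 0.77923059]), 'rotation': array([0.19421674, 1.2402357 , 2.61359536])}
top {'mtx': array([[369.25636648,   0.        , 319.60598075],
       [  0.        , 369.25636648, 195.63353241],
       [  0.        ,   0.        ,   1.        ]]), 'position': array([0.42921274, 0.01013625, 1.11471572]), 'rotation': array([ 0.13163004, -0.07743264, -1.56083659])}
```

View pics/side0.png

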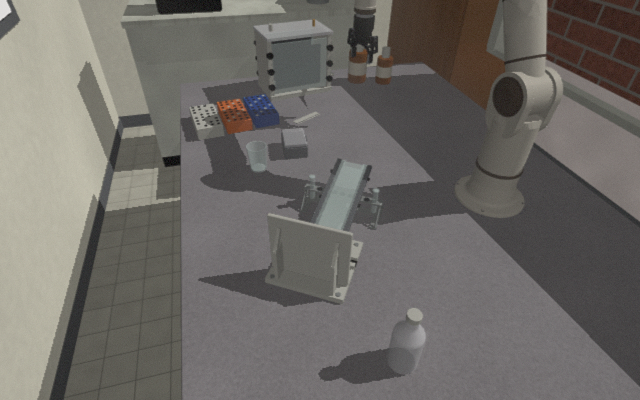

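View pics/top0.png

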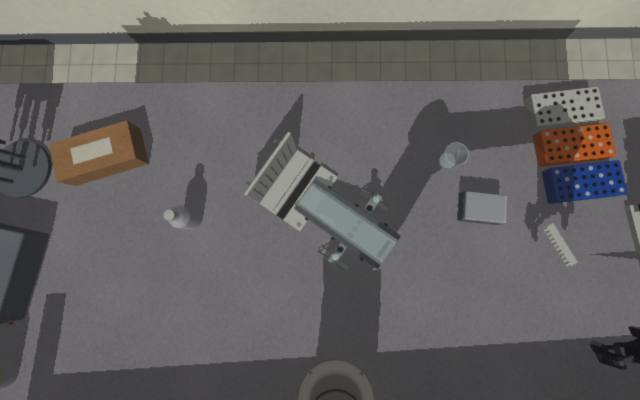

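The side and top views show the cassette sloping up from the stand's groove (top about (305,195)) to its head (about (390,250)). The panel is at the upper left, at about (270,165). I'll enlarge the top view to measure it.

```bash
python3 - <<'E'
import cv2
im=cv2.imread("pics/top0.png")[125:275,230:420]
cv2.imwrite("pics/topc.png",cv2.resize(im,None,fx=4,fy=4,interpolation=cv2.INTER_CUBIC))
E
```

```text
(no output)
```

View pics/topc.png

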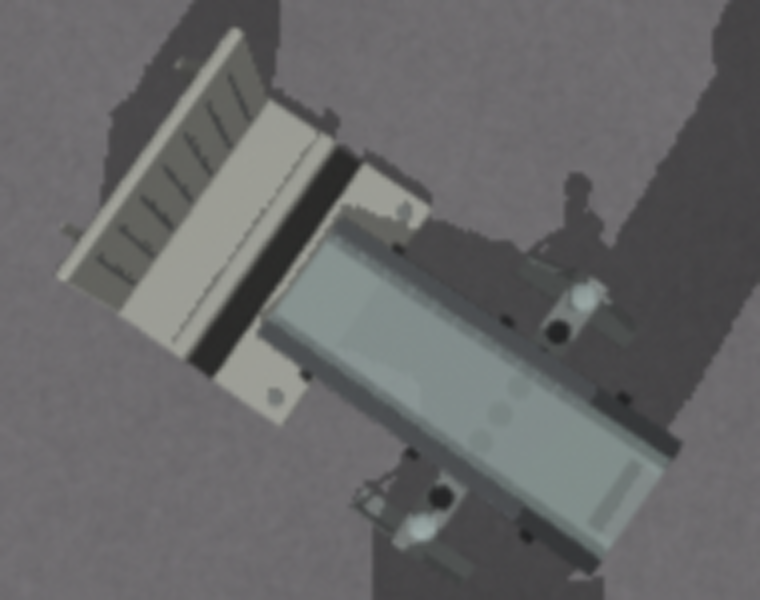

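The crop shows:
- Groove front edge from (362,165) to (213,378).
- Panel top edge from (243,33) to (68,278).
- Cassette foot corners at (342,210) and (262,320).
- Head corners at (682,445) and (600,572).
- Tube tops at (585,295) and (423,527).

```bash
cat > h.py <<'E'
from bench import ctrl, optics
import cv2, numpy as np
from scipy.spatial.transform import Rotation as R
def ray(n,u,v,z):
    c=optics.calibration(n); d=np.linalg.inv(c["mtx"])@[u,v,1]; d=R.from_rotvec(c["rotation"]).as_matrix()@[d[0],-d[1],-d[2]]
    p=np.array(c["position"]); return p+d*(z-p[2])/d[2]
def proj(n,P):
    c=optics.calibration(n); p=R.from_rotvec(c["rotation"]).as_matrix().T@(np.asarray(P)-c["position"])
    q=c["mtx"]@[p[0],-p[1],-p[2]]; return q[:2]/q[2]
E
python3 - <<'E'
from h import *
np.set_printoptions(precision=4,suppress=True)
P={}
for k,u,v,z in [("panA",243,33,.19),("panB",68,278,.19),("gfA",362,165,.016),("gfB",213,378,.016),("grA",338,148,.026),("grB",190,362,.026),
 ("fA",340,207,.030),("fB",261,320,.030),("hA",682,445,.112),("hB",600,573,.112),("tA",585,295,.103),("tB",423,527,.103)]:
    P[k]=ray("top",230+u/4,125+v/4,z); print(k,P[k])
g=lambda a:(P[a+"A"]+P[a+"B"])/2
for a in ("pan","gf","gr","f","h","t"):
    d=P[a+"A"]-P[a+"B"]; print(a,g(a),np.linalg.norm(d),np.degrees(np.arctan2(d[1],d[0])))
ax=g("h")-g("f"); print("len",np.linalg.norm(ax),"az",np.degrees(np.arctan2(ax[1],ax[0])))
for n in("beaker",(455,155)),("tip",(485,208)),("wash",(180,216)): print(n, ray("top",*n[1],.03))
w=optics.calibration("wrist");s=ctrl.sense();Rt=R.from_rotvec(s["eef_rot"]);print(Rt.as_matrix(), w, Rt.inv().apply(w["position"]-s["ee_pos"]))
E
```

```text
panA [0.716  0.1192 0.19  ]
panB [0.5551 0.2277 0.19  ]
gfA [0.6664 0.047  0.016 ]
gfB [0.5039 0.1569 0.016 ]
grA [0.6773 0.0649 0.026 ]
grB [0.515  0.1729 0.026 ]
fA [0.6314 0.0627 0.03  ]
fB [0.5462 0.1203 0.03  ]
hA [ 0.4547 -0.1726  0.112 ]
hB [ 0.3697 -0.1169  0.112 ]
tA [ 0.5569 -0.1101  0.103 ]
tB [0.3984 0.0006 0.103 ]
pan [0.6355 0.1735 0.19  ] 0.19410083967265937 -34.0092540708045
gf [0.5852 0.1019 0.016 ] 0.1961655180210722 -34.060870931579124
gr [0.5961 0.1189 0.026 ] 0.19498535680979645 -33.64931810459043
f [0.5888 0.0915 0.03  ] 0.10285027597674319 -34.06625292757382
h [ 0.4122 -0.1448  0.112 ] 0.10164651577011996 -33.24584056300893
t [ 0.4776 -0.0547  0.103 ] 0.1933057269927951 -34.908097539018115
len 0.3061175145347705 az -126.77052205437802
('beaker', (455, 155)) [ 0.6984 -0.3531  0.03  ]
('tip', (485, 208)) [ 0.5406 -0.4332  0.03  ]
('wash', (180, 216)) [0.5112 0.4644 0.03  ]
[[ 0.9335  0.3587 -0.0006]
 [ 0.3587 -0.9335  0.0017]
 [ 0.0001 -0.0018 -1.    ]] {'mtx': array([[314.045 ,   0.    , 318.024 ],
       [  0.    , 314.045 , 199.3965],
       [  0.    ,   0.    ,   1.    ]]), 'position': array([ 0.3002, -0.5805,  0.3725]), 'rotation': array([-0.249 ,  0.1737, -1.1951])} [ 0.0721 -0.     -0.1422]
```

```bash
cat >> h.py <<'E'
np.set_printoptions(precision=4,suppress=True)
G=np.array([.592,.111,0]); AZ=np.radians(56)
def ori(az,pitch):
    az,p=np.radians(az),np.radians(pitch)
    x=np.array([np.sin(az),-np.cos(az),0]); z=np.array([np.cos(p)*np.cos(az),np.cos(p)*np.sin(az),-np.sin(p)])
    return R.from_matrix(np.column_stack([x,np.cross(z,x),z]))
def rel(pos,rot,s=None):
    s=s or ctrl.sense(); r0=R.from_rotvec(s["eef_rot"])
    return np.round(np.r_[r0.inv().apply(np.array(pos)-s["ee_pos"])*100, np.degrees((r0.inv()*rot).as_rotvec())],2)
H=np.array([.411,-.146,.1055])
E
python3 - <<'E'
from h import *
for az in (54,):
  o=ori(az,16); d=o.as_matrix()[:,2]; print(o.as_matrix()); print(rel(H-.09*d,o))
o=ori(54,60); print(rel([.33,-.35,.25],o))
E
```

```text
[[ 0.809  -0.162   0.565 ]
 [-0.5878 -0.223   0.7777]
 [-0.     -0.9613 -0.2756]]
[ 25.88 -31.84  10.06  67.36  36.67  48.58]
[ 18.26 -20.43  -1.93  27.37  14.96  55.65]
```

Request:
apply_moves(
  rows=[8.5,18.3,-20.4,-1.9,27.4,15,55.7,8.5,18.3,-20.4,-1.9,27.4,15,55.7,8.5,18.3,-20.4,-1.9,27.4,15,55.7,8.5,18.3,-20.4,-1.9,27.4,15,55.7,8.5,18.3,-20.4,-1.9,27.4,15,55.7,8.5,18.3,-20.4,-1.9,27.4,15,55.7,8.5,18.3,-20.4,-1.9,27.4,15,55.7,8.5,18.3,-20.4,-1.9,27.4,15,55.7,8.5,18.3,-20.4,-1.9,27.4,15,55.7],
)

```text
clock: 1.23
ee_pos: [0.3315, -0.3505, 0.2506]
eef_rot: [-2.509, 0.811, -0.221]
force: [0.7, -0.3, 0.7]
gripper_width: 0.0853
gripper_force: 0.0
```

```bash
python3 - <<'E'
from h import *
s=ctrl.sense(); print(s["clock"],s["q"],s["ee_pos"],s["qd"]); print(R.from_rotvec(s["eef_rot"]).as_matrix())
o=ori(54,16); d=o.as_matrix()[:,2]; print(rel(H-.09*d,o)); print(rel([.33,-.35,.25],ori(54,60)))
E
```

```text
1.225 [ 1.4389  0.3414 -0.4194  1.8471 -0.3657  1.2164 -1.0007] [ 0.3315 -0.3505  0.2506] [-0.0012  0.0017  0.0015 -0.0015 -0.004  -0.0012 -0.0036]
[[ 0.8101 -0.5069  0.2946]
 [-0.5863 -0.7027  0.4031]
 [ 0.0027 -0.4992 -0.8665]]
[-5.59 -4.9  16.69 44.05 -0.01  0.19]
[-0.15  0.07  0.03  0.05 -0.08  0.17]
```

Request:
apply_moves(
  rows=[8.5,-5.6,-4.9,16.7,44,0,0.2,8.5,-5.6,-4.9,16.7,44,0,0.2,8.5,-5.6,-4.9,16.7,44,0,0.2,8.5,-5.6,-4.9,16.7,44,0,0.2,8.5,-5.6,-4.9,16.7,44,0,0.2,8.5,-5.6,-4.9,16.7,44,0,0.2,8.5,-5.6,-4.9,16.7,44,0,0.2,8.5,-5.6,-4.9,16.7,44,0,0.2],
)

```text
clock: 2.22
ee_pos: [0.3602, -0.2169, 0.1316]
eef_rot: [-1.787, 0.58, -0.438]
force: [0.1, -0.9, -0.1]
gripper_width: 0.0853
gripper_force: 0.0
```

```bash
python3 - <<'E'
from h import *
im=optics.grab_frame("wrist"); cv2.imwrite("pics/w1.png",im[:,:,::-1])
s=ctrl.sense(); print(s["clock"],s["q"],s["ee_pos"]); print(R.from_rotvec(s["eef_rot"]).as_matrix())
o=ori(54,16); d=o.as_matrix()[:,2]; print(rel(H+.04*d,o),rel(H-.09*d,o))
M=o.as_matrix();n=-M[:,1]
for L in (0,.3):
  for y in(-.055,.055): 
    p=H+L*d+y*M[:,0]+n*.007; print("pred w",proj("wrist",p),"top",proj("top",p),"side",proj("side",p))
E
```

```text
2.275 [ 1.6238  0.9234 -0.5027  1.9787 -0.6726  1.2203 -0.5127] [ 0.3601 -0.2167  0.1314]
[[ 0.808  -0.1636  0.566 ]
 [-0.5892 -0.2279  0.7752]
 [ 0.0022 -0.9598 -0.2805]]
[-0.07  0.02 13.09  0.29 -0.13  0.1 ] [-0.04  0.09  0.09  0.29 -0.13  0.1 ]
pred w [309.6369 267.9659] top [378.2081 269.0316] side [371.9408 163.6083]
pred w [308.7415 132.107 ] top [402.0572 235.5488] side [337.6562 156.3136]
pred w [313.2205 183.713 ] top [294.9072 208.0489] side [341.2858 246.8406]
pred w [313.0379 118.5782] top [317.0437 178.5119] side [302.6863 236.2282]
```

View pics/w1.png

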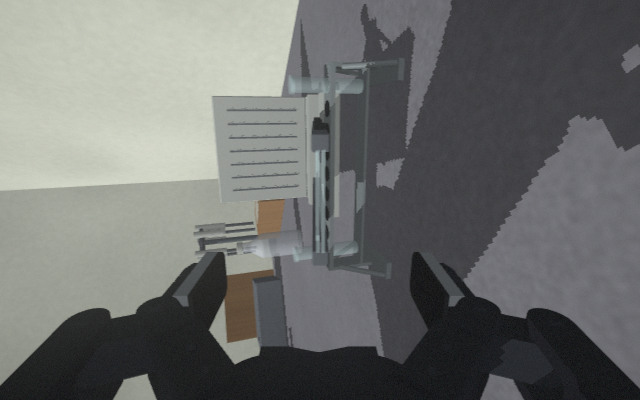

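The cassette's head face is edge-on at columns 312–330, rows 118–267. That is about 2 px below the predicted centre, so the estimate holds. Next I move in 13 cm and grip.

Request:
apply_moves(
  rows=[8.5,0,0.1,4,0.3,0,0,8.5,0,0.15,8,0.3,0,0,8.5,0,0.15,11,0.3,0,0,8.5,0,0.15,13,0.3,0,0,8.5,0,0.15,13,0.3,0,0,4,0,0.15,13,0.3,0,0,2,0,0.15,13,0.3,0,0,1,0,0.15,13,0.3,0,0,0,0,0.15,13,0.3,0,0,0,0,0.15,13,0.3,0,0,0,0,0.15,13,0.3,0,0,0,0,0.15,13,0.3,0,0,0,0,0.15,13,0.3,0,0,0,0,0.15,13,0.3,0,0],
  grip_force=60,
)

```text
clock: 4.03
ee_pos: [0.4334, -0.1154, 0.0932]
eef_rot: [-1.774, 0.58, -0.439]
force: [0.2, -1.8, 6.0]
gripper_width: 0.0067
gripper_force: 62.0
```

```bash
python3 - <<'E'
from h import *
s=ctrl.sense(); print(s["clock"],s["q"],s["ee_pos"],s["force"],s["torque"]); m=R.from_rotvec(s["eef_rot"]).as_matrix(); print(m)
im=optics.grab_frame("top")[125:275,230:420]; cv2.imwrite("pics/t2.png",cv2.resize(im,None,fx=4,fy=4,interpolation=cv2.INTER_CUBIC)[:,:,::-1])
E
```

```text
4.025 [ 1.5084  1.0317 -0.5971  2.0948 -0.815   0.9515 -0.4248] [ 0.4334 -0.1154  0.0932] [ 0.2045 -1.7887  6.0023] [ 0.1032 -0.3808 -0.1196]
[[ 0.8073 -0.16    0.5681]
 [-0.5902 -0.2173  0.7775]
 [-0.0009 -0.9629 -0.2698]]
```

View pics/t2.png

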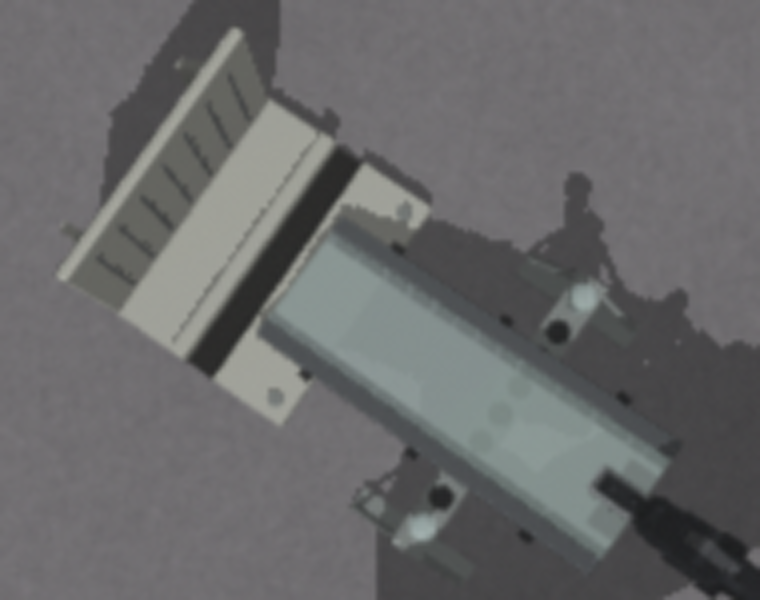

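The grip is central on the glass (opening 6.7 mm, pads near the middle). Next I plan the foot path: lift slightly, slide over the groove, then raise.

```bash
cat >> h.py <<'E'
S=np.array([np.cos(AZ),np.sin(AZ),0]); Y=np.array([-S[1],S[0],0])
def pose(x,y,z,th,az,L=.26):
    o=ori(az,th); return G+S*x+Y*y+[0,0,z]-L*o.as_matrix()[:,2], o
def foot(s,L=.26):
    m=R.from_rotvec(s["eef_rot"]).as_matrix(); f=s["ee_pos"]+L*m[:,2]-G
    return np.round([f@S*1e3,f@Y*1e3,f[2]*1e3,np.degrees(np.arctan2(-m[2,2],m[:2,2]@S[:2])),np.degrees(np.arctan2(-m[0,0],m[1,0]))%180],1)
def plan(W,n):
    """W: waypoints (x,y,z mm,theta,az); n rows per segment"""
    s=ctrl.sense(); out=[]
    for a,b,k in zip(W[:-1],W[1:],n):
        for i in range(1,k+1):
            w=np.array(a)+(np.array(b)-a)*i/k; p,o=pose(*(w[:3]/1e3),w[3],w[4]); out.append(rel(p,o,s))
    for r in out: print(", ".join(f"{v:g}" for v in np.round(r,1 if 0 else 2)))
E
python3 - <<'E'
from h import *
s=ctrl.sense(); f=foot(s); print(f)
plan([f,(-25,-4.5,26,18,53.9),(-1,-4,25,19,56),(-1,-3,21,30,56),(1,-3,17,45,56)],[3,5,4,5])
E
```

```text
[-26.1  -4.6  23.1  15.7  53.8]
-0.01, -0.47, 0.02, -0.82, 0.01, -0.05
0, -0.92, 0.03, -1.58, -0.02, -0.06
0.01, -1.37, 0.05, -2.35, -0.05, -0.07
0.16, -1.57, 0.53, -2.55, -0.45, -0.19
0.32, -1.77, 1, -2.75, -0.85, -0.32
0.47, -1.98, 1.47, -2.95, -1.26, -0.44
0.62, -2.18, 1.95, -3.15, -1.66, -0.57
0.77, -2.38, 2.43, -3.35, -2.06, -0.7
0.73, -3.53, 2.56, -6.1, -2.04, -0.75
0.68, -4.67, 2.75, -8.85, -2.02, -0.79
0.64, -5.8, 2.99, -11.6, -2, -0.84
0.59, -6.92, 3.3, -14.35, -1.98, -0.89
0.56, -8.16, 3.73, -17.35, -1.96, -0.94
0.53, -9.38, 4.23, -20.35, -1.94, -1
0.49, -10.58, 4.8, -23.35, -1.92, -1.05
0.46, -11.75, 5.43, -26.35, -1.89, -1.1
0.42, -12.89, 6.12, -29.35, -1.87, -1.15
```

Request:
apply_moves(
  rows=[0,0,-0.5,0,-0.8,0,0,0,0,-0.9,0,-1.6,0,0,0,0,-1.4,0,-2.4,0,0,0,0.2,-1.6,0.5,-2.6,-0.5,-0.2,0,0.3,-1.8,1,-2.8,-0.9,-0.3,0,0.5,-2,1.5,-3,-1.3,-0.4,0,0.6,-2.2,1.9,-3.2,-1.7,-0.6,0,0.8,-2.4,2.4,-3.4,-2,-0.7,0,0.8,-2.4,2.4,-3.4,-2,-0.7],
  grip_force=95,
)

```text
clock: 5.2
ee_pos: [0.4574, -0.0959, 0.1089]
eef_rot: [-1.842, 0.563, -0.401]
force: [0.9, 0.9, -6.7]
gripper_width: 0.0064
gripper_force: 93.8
```

```bash
python3 - <<'E'
from h import *
s=ctrl.sense(); print(s["q"],foot(s),s["force"],s["torque"])
im=optics.grab_frame("side")[100:300,220:420]; im2=optics.grab_frame("top")[125:275,230:420]
a=cv2.resize(im,(400,400),interpolation=cv2.INTER_CUBIC); b=cv2.resize(im2,(400,316),interpolation=cv2.INTER_CUBIC)
c=np.zeros((400,800,3),np.uint8); c[:,:400]=a; c[:316,400:]=b; cv2.imwrite("pics/c3.png",c[:,:,::-1])
E
```

```text
[ 1.4389  0.9577 -0.6349  2.1053 -0.8384  0.9084 -0.4881] [-1.2 -4.1 23.5 19.2 56. ] [ 0.8926  0.8624 -6.7271] [-2.4996  1.6012 -0.0547]
```

View pics/c3.png

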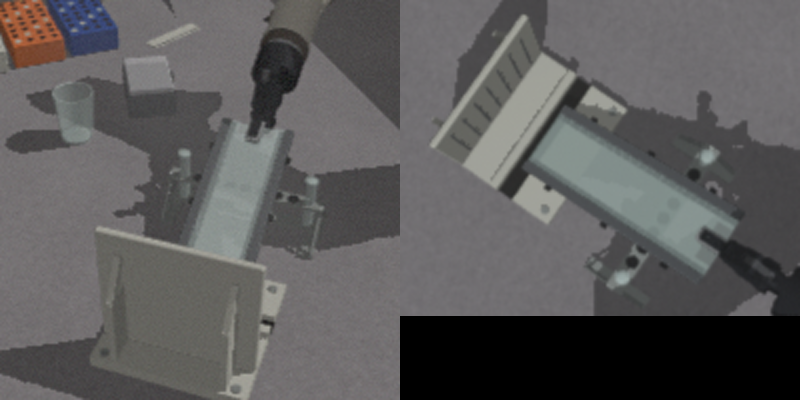

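The cassette is now fully carried (6.7 N), with its foot over the groove. The top foot corners are at about (563,108) and (524,166) in the combined picture. The rack has not moved.

```bash
python3 - <<'E'
from h import *
for u,v in((307.4,176.3),(288.9,203.9)):
    p=ray("top",u,v,.030)-G; print(p@S,p@Y)
s=ctrl.sense(); f=foot(s); print(f)
plan([f,(-1,-3,21,30,56),(0,-2,18,45,56),(1,-2,16,70,56)],[4,5,8])
E
```

```text
0.0015552328681364635 -0.04800533842173854
-0.00044483999106099633 0.05115412790401192
[-1.6 -4.1 23.6 19.2 56. ]
-0.01, -1.19, 0.07, -2.75, -0.04, -0.03
-0.04, -2.35, 0.19, -5.45, -0.04, -0.03
-0.07, -3.51, 0.37, -8.15, -0.03, -0.03
-0.1, -4.66, 0.61, -10.85, -0.03, -0.04
-0.12, -5.94, 0.94, -13.85, -0.03, -0.04
-0.14, -7.21, 1.34, -16.85, -0.03, -0.04
-0.16, -8.45, 1.81, -19.85, -0.03, -0.04
-0.18, -9.67, 2.34, -22.85, -0.03, -0.04
-0.2, -10.86, 2.94, -25.85, -0.03, -0.04
-0.2, -12.1, 3.61, -28.97, -0.03, -0.04
-0.2, -13.3, 4.35, -32.1, -0.03, -0.04
-0.21, -14.46, 5.16, -35.22, -0.03, -0.04
-0.21, -15.57, 6.03, -38.35, -0.02, -0.04
-0.21, -16.64, 6.96, -41.47, -0.02, -0.04
-0.21, -17.66, 7.95, -44.6, -0.02, -0.05
-0.21, -18.62, 8.99, -47.72, -0.02, -0.05
-0.21, -19.53, 10.08, -50.85, -0.02, -0.05
```

Request:
apply_moves(
  rows=[0,0,-1.2,0.1,-2.7,0,0,0,0,-2.4,0.2,-5.4,0,0,0,-0.1,-3.5,0.4,-8.1,0,0,0,-0.1,-4.7,0.6,-10.9,0,0,0,-0.1,-5.9,0.9,-13.9,0,0,0,-0.1,-7.2,1.3,-16.9,0,0,0,-0.2,-8.5,1.8,-19.9,0,0,0,-0.2,-9.7,2.3,-22.9,0,0,0,-0.2,-10.9,2.9,-25.9,0,0,0,-0.2,-12.1,3.6,-29,0,0,0,-0.2,-13.3,4.35,-32.1,0,0,0,-0.2,-14.5,5.15,-35.2,0,0,0,-0.2,-15.6,6,-38.4,0,0,0,-0.2,-16.6,7,-41.5,0,0,0,-0.2,-17.7,7.95,-44.6,0,0,0,-0.2,-18.6,9,-47.7,0,0,0,-0.2,-19.5,10.1,-50.9,0,0,0,-0.2,-19.5,10.1,-50.9,0,0],
)

```text
clock: 7.55
ee_pos: [0.5426, 0.0404, 0.2599]
eef_rot: [-2.684, 0.813, -0.137]
force: [-0.9, -0.4, -7.1]
gripper_width: 0.0063
gripper_force: 93.2
```

```bash
python3 - <<'E'
from h import *
s=ctrl.sense(); f=foot(s); print(s["clock"],s["q"],f,s["force"],s["torque"])
plan([f,(3,-2,16,90,56),(0,-2,16,104,56)],[8,7])
E
```

```text
7.55 [ 0.6523  0.2064 -0.6479  1.9508 -0.2282  0.8533 -1.9971] [ 2.6  3.1 15.5 70.1 56.3] [-0.8995 -0.4107 -7.0808] [-1.0726  0.7803  0.0342]
-0.05, -1.16, 0.03, -2.53, 0.27, -0
0, -2.29, 0.1, -5.02, 0.28, 0.04
0.07, -3.42, 0.21, -7.5, 0.29, 0.08
0.13, -4.54, 0.38, -9.99, 0.3, 0.12
0.19, -5.65, 0.6, -12.48, 0.3, 0.17
0.26, -6.76, 0.86, -14.97, 0.31, 0.21
0.33, -7.85, 1.17, -17.45, 0.31, 0.25
0.4, -8.92, 1.53, -19.94, 0.31, 0.3
0.4, -9.73, 1.84, -21.94, 0.31, 0.3
0.41, -10.53, 2.18, -23.94, 0.3, 0.31
0.41, -11.31, 2.54, -25.94, 0.3, 0.32
0.42, -12.08, 2.94, -27.94, 0.29, 0.32
0.43, -12.83, 3.37, -29.94, 0.29, 0.33
0.43, -13.57, 3.82, -31.94, 0.28, 0.33
0.44, -14.29, 4.3, -33.94, 0.28, 0.34
```

Request:
apply_moves(
  rows=[0,0,-1.2,0,-2.5,0.2,0,0,0,-2.3,0.1,-5,0.3,0,0,0.1,-3.4,0.2,-7.5,0.3,0.1,0,0.1,-4.5,0.4,-10,0.3,0.1,0,0.2,-5.6,0.6,-12.5,0.3,0.2,0,0.3,-6.8,0.9,-15,0.3,0.2,0,0.3,-7.9,1.2,-17.5,0.3,0.3,0,0.4,-8.9,1.5,-19.9,0.3,0.3],
)

```text
clock: 8.55
ee_pos: [0.595, 0.107, 0.2741]
eef_rot: [2.999, -0.929, -0.006]
force: [0.5, 0.4, -8.3]
gripper_width: 0.0058
gripper_force: 93.2
```

```bash
python3 - <<'E'
from h import *
s=ctrl.sense(); f=foot(s); print(s["clock"],s["q"],f,s["force"],s["torque"])
plan([f,(0,-2,15,104,56)],[7])
E
```

```text
8.55 [ 0.1524  0.3925 -0.4921  1.6165  0.1957  1.1867 -2.5543] [-2.5 -3.8 14.1 90.2 55.6] [ 0.5278  0.3892 -8.3295] [ 0.3726 -0.0406  0.0841]
-0.11, -0.93, 0, -1.97, 0.18, -0.09
-0.14, -1.86, 0.03, -3.95, 0.19, -0.14
-0.17, -2.79, 0.1, -5.92, 0.19, -0.19
-0.21, -3.71, 0.19, -7.89, 0.2, -0.25
-0.24, -4.63, 0.32, -9.86, 0.21, -0.3
-0.28, -5.54, 0.47, -11.83, 0.22, -0.35
-0.31, -6.45, 0.66, -13.8, 0.24, -0.41
```

Joint 7 is close to its limit. I'll shift the cassette along the groove to y = −35 mm and yaw it slightly within tolerance to unload that joint.

```bash
python3 - <<'E'
from h import *
s=ctrl.sense(); f=foot(s)
plan([f,(0,-35,16,90,58)],[6])
E
```

```text
0.43, -0.03, -0.04, 0.03, 0.18, -0.43
0.95, -0.06, -0.07, 0.06, 0.19, -0.83
1.47, -0.09, -0.1, 0.1, 0.19, -1.23
1.99, -0.12, -0.14, 0.13, 0.19, -1.63
2.51, -0.15, -0.17, 0.16, 0.19, -2.03
3.03, -0.18, -0.2, 0.19, 0.19, -2.43
```

Request:
apply_moves(
  rows=[0,0.5,0,0,0,0.2,-0.4,0,1,0,-0.1,0,0.2,-0.8,0,1.5,-0.1,-0.1,0,0.2,-1.2,0,2,-0.1,-0.1,0.1,0.2,-1.6,0,2.5,-0.1,-0.2,0.1,0.2,-2,0,3,-0.2,-0.2,0.2,0.2,-2.4,0,3,-0.2,-0.2,0.2,0.2,-2.4,0,3,-0.2,-0.2,0.2,0.2,-2.4],
)

```text
clock: 9.55
ee_pos: [0.6234, 0.0931, 0.2789]
eef_rot: [-3.018, 0.865, -0.013]
force: [0.3, -0.8, -7.8]
gripper_width: 0.0062
gripper_force: 93.3
```

```bash
python3 - <<'E'
from h import *
s=ctrl.sense(); f=foot(s); print(s["clock"],s["q"],s["qd"],f,s["force"],s["torque"])
E
```

```text
9.55 [ 0.1686  0.428  -0.4893  1.5563  0.2133  1.2016 -2.488 ] [-0.0034 -0.0015 -0.003   0.0031  0.0015  0.0007  0.0005] [  4.  -38.   18.9  89.7  58. ] [ 0.2846 -0.7569 -7.8376] [0.0025 0.037  0.0376]
```

```bash
python3 - <<'E'
from h import *
s=ctrl.sense(); f=foot(s)
plan([f,(1,-40,14,96,59),(-1,-41,12,104,59.3)],[4,5])
E
```

```text
0.24, -0.62, 0.13, -1.54, -0.42, -0.24
0.28, -1.26, 0.28, -3.12, -0.41, -0.5
0.31, -1.9, 0.46, -4.69, -0.4, -0.76
0.33, -2.53, 0.65, -6.27, -0.37, -1.01
0.33, -3.21, 0.78, -7.87, -0.36, -1.08
0.33, -3.89, 0.93, -9.47, -0.34, -1.14
0.33, -4.56, 1.09, -11.07, -0.32, -1.21
0.33, -5.23, 1.28, -12.67, -0.29, -1.27
0.33, -5.89, 1.49, -14.27, -0.27, -1.34
```

Request:
apply_moves(
  rows=[0,0.2,-0.6,0.1,-1.5,-0.2,-0.2,0,0.3,-1.3,0.3,-3.1,-0.4,-0.5,0,0.3,-1.9,0.5,-4.7,-0.4,-0.8,0,0.3,-2.5,0.7,-6.3,-0.4,-1,0,0.3,-3.2,0.8,-7.9,-0.4,-1.1,0,0.3,-3.9,0.9,-9.5,-0.3,-1.1,0,0.3,-4.6,1.1,-11.1,-0.3,-1.2,0,0.3,-5.2,1.3,-12.7,-0.3,-1.3,0,0.3,-5.9,1.5,-14.3,-0.3,-1.3,0,0.3,-5.9,1.5,-14.3,-0.3,-1.3,0,0.3,-5.9,1.5,-14.3,-0.3,-1.3],
)

```text
clock: 10.92
ee_pos: [0.6586, 0.1449, 0.2666]
eef_rot: [2.805, -0.767, -0.091]
force: [-1.0, 3.0, 4.7]
gripper_width: 0.0063
gripper_force: 95.4
```

```bash
python3 - <<'E'
from h import *
s=ctrl.sense(); f=foot(s); print(s["clock"],s["q"],s["qd"],f,s["force"],s["torque"]);print(R.from_rotvec(s["eef_rot"]).as_matrix())
plan([f,(-3,-41,8,104,59.3),(-3,-41,8,110,59.3)],[3,6])
a=cv2.resize(optics.grab_frame("side")[60:310,200:450],(400,400),interpolation=cv2.INTER_CUBIC); b=cv2.resize(optics.grab_frame("top")[105:275,230:420],(400,358),interpolation=cv2.INTER_CUBIC)
c=np.zeros((400,800,3),np.uint8); c[:,:400]=a; c[:358,400:]=b; cv2.imwrite("pics/c4.png",c[:,:,::-1])
E
```

```text
10.925 [-0.2073  0.6144 -0.2154  1.2782  0.2694  1.4607 -2.5577] [ 0.0128 -0.0076 -0.0033  0.0072 -0.0049 -0.0042  0.0011] [  3.5 -40.4  14.1 103.8  59.4] [-1.0129  3.0093  4.7269] [ 0.7413  0.41   -0.2437]
[[ 0.8609 -0.4945 -0.12  ]
 [-0.5088 -0.8359 -0.206 ]
 [ 0.0016  0.2384 -0.9712]]
0.06, 0.13, 0.25, -0.08, -0.1, 0.03
0.07, 0.26, 0.5, -0.14, -0.11, 0.06
0.08, 0.39, 0.75, -0.21, -0.11, 0.09
0.08, -0.06, 0.76, -1.21, -0.12, 0.09
0.08, -0.52, 0.77, -2.21, -0.12, 0.09
0.08, -0.97, 0.79, -3.21, -0.12, 0.09
0.08, -1.42, 0.82, -4.21, -0.12, 0.09
0.08, -1.87, 0.86, -5.21, -0.12, 0.09
0.08, -2.33, 0.9, -6.21, -0.12, 0.08
```

View pics/c4.png

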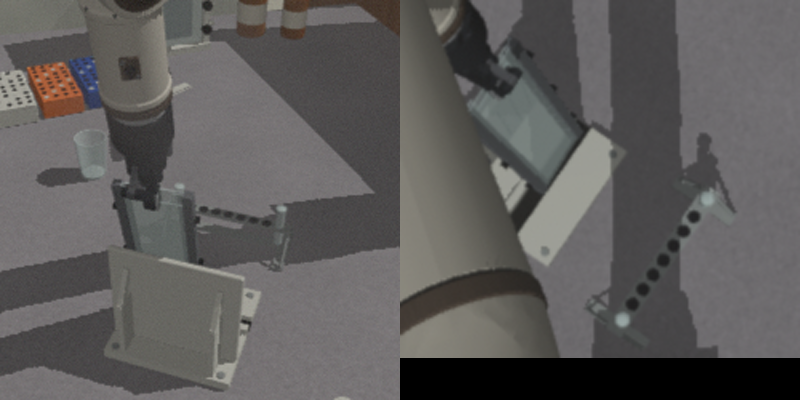

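The side view shows the cassette upright and leaning toward the panel. The force has changed by 12 N, so the foot is touching something, and I'll zoom in on it.

```bash
python3 - <<'E'
from h import *
t=optics.grab_frame("top")[140:230,270:345]; w=optics.grab_frame("wrist")
c=np.zeros((500,800,3),np.uint8); c[:480,:400]=cv2.resize(t,(400,480),interpolation=cv2.INTER_CUBIC); c[:250,400:]=cv2.resize(w,(400,250))
sd=optics.grab_frame("side")[140:230,240:384]; c[250:500,400:]=cv2.resize(sd,(400,250),interpolation=cv2.INTER_CUBIC)
cv2.imwrite("pics/c5.png",c[:,:,::-1])
s=ctrl.sense(); f=foot(s); 
# predicted foot under-face corners, and groove corners
for y in (-.055,.055):
  p,o=pose(f[0]/1e3,f[1]/1e3,f[2]/1e3,f[3],f[4],0); M=o.as_matrix(); q=p+M[:,0]*y+M[:,1]*.007
  a=proj("top",q); print("foot front",q, (a-[270,140])*[400/75,480/90])
for x,z in((-.013,.016),(.013,.026)):
  for y in(-.1,.1): a=proj("top",G+S*x+Y*y+[0,0,z]); print("groove",x,y,(a-[270,140])*[400/75,480/90])
E
```

```text
foot front [0.5765 0.1133 0.0159] [150.5139 295.9473]
foot front [0.6712 0.0573 0.0159] [251.3786 131.762 ]
groove -0.013 -0.1 [274.1013 137.922 ]
groove -0.013 0.1 [ 71.8863 427.7275]
groove 0.013 -0.1 [235.7236 108.878 ]
groove 0.013 0.1 [ 31.5419 400.1142]
```

View pics/c5.png

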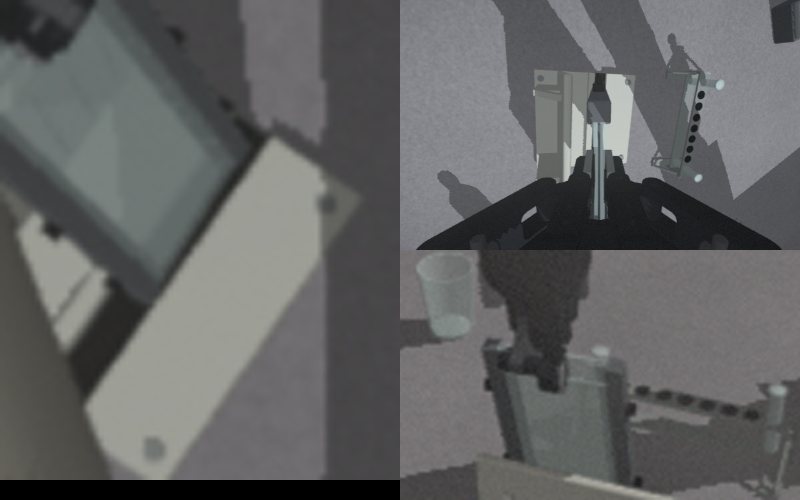

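The image matches the prediction: the foot is inside the groove and there is a dark gap in front of it. The 12 N upward force fits floor contact if the cassette reaches about 6 mm further below the TCP than I assumed. I'll continue the lean with L = 0.2665.

```bash
sed -i 's/L=.26)/L=.2665)/' h.py; python3 - <<'E'
from h import *
s=ctrl.sense(); f=foot(s); print(f,s["force"],s["clock"])
plan([f,(1,-40.3,8.5,108,59.3)],[5])
E
```

```text
[  1.8 -40.5   7.9 103.7  59.4] [-1.2664  3.1872  4.2071] 11.175
0.03, -0.36, -0, -0.8, -0.08, -0.02
0.03, -0.74, -0, -1.66, -0.08, -0
0.03, -1.12, 0, -2.52, -0.09, 0.02
0.02, -1.51, 0.02, -3.38, -0.09, 0.03
0.02, -1.89, 0.03, -4.24, -0.1, 0.05
```

Request:
apply_moves(
  rows=[0,0,-0.4,-0.1,-0.8,0,0,0,0,-0.7,-0.15,-1.7,0,0,0,0,-1.1,-0.15,-2.5,0,0,0,0,-1.5,-0.15,-3.4,0,0,0,0,-1.9,-0.1,-4.2,0,0,0,0,-1.9,-0.1,-4.2,0,0],
)

```text
clock: 11.92
ee_pos: [0.6679, 0.1602, 0.2618]
eef_rot: [2.734, -0.748, -0.118]
force: [0.3, 4.8, 7.4]
gripper_width: 0.0062
gripper_force: 95.9
```

```bash
python3 - <<'E'
from h import *
s=ctrl.sense(); f=foot(s); print(f,s["force"],s["torque"],s["clock"],s["q"],s["force"]@S,s["force"]@Y,R.from_rotvec(s["eef_rot"]).as_matrix()[2])
plan([f,(1,-40.3,8.5,111,59.3)],[4])
E
```

```text
[  0.6 -40.6   8.5 108.1  59.4] [0.3226 4.8383 7.3661] [ 1.1362  0.239  -0.2925] 11.925 [-0.3031  0.6828 -0.1271  1.1832  0.2636  1.5421 -2.5599] 4.1915162789952065 2.4380759956294007 [ 0.001   0.3107 -0.9505]
0.02, -0.35, -0, -0.72, -0.06, 0
0.02, -0.69, 0, -1.45, -0.07, 0.03
0.02, -1.04, 0.01, -2.17, -0.08, 0.05
0.02, -1.39, 0.02, -2.9, -0.09, 0.07
```

Request:
apply_moves(
  rows=[0,0,-0.3,-0.1,-0.6,0,0,0,0,-0.5,-0.1,-1,0,0,0,0,-0.7,-0.1,-1.5,0,0,0,0,-0.7,-0.1,-1.5,0,0],
)

```text
clock: 12.42
ee_pos: [0.6712, 0.1652, 0.2598]
eef_rot: [2.708, -0.742, -0.128]
force: [-0.2, 5.4, 6.1]
gripper_width: 0.0057
gripper_force: 95.5
```

```bash
python3 - <<'E'
from h import *
s=ctrl.sense(); f=foot(s); print(f,s["force"],s["torque"],s["clock"],s["force"]@S,s["force"]@Y)
plan([f,(1,-40.3,8.5,111,59.3)],[3])
E
```

```text
[ -0.3 -40.7   8.9 109.6  59.4] [-0.1693  5.4296  6.0573] [ 1.2918  0.0341 -0.2956] 12.425 4.406685905296648 3.176565978356451
-0, -0.23, -0, -0.41, -0.02, -0.02
-0.01, -0.5, -0, -0.87, -0.03, 0.01
-0.01, -0.76, -0, -1.34, -0.05, 0.04
```

Request:
apply_moves(
  rows=[0,0,-0.2,-0.05,-0.4,0,0,0,0,-0.4,-0.1,-0.8,0,0,0,0,-0.6,-0.1,-1.2,0,0,0,0,-0.6,-0.1,-1.2,0,0],
)

```text
clock: 12.92
ee_pos: [0.6739, 0.1687, 0.2582]
eef_rot: [2.686, -0.738, -0.137]
force: [0.0, 4.9, 4.8]
gripper_width: 0.006
gripper_force: 95.5
```

```bash
python3 - <<'E'
from h import *
s=ctrl.sense(); f=foot(s); print(f,s["force"],s["torque"],s["clock"],s["force"]@S,s["force"]@Y)
sd=optics.grab_frame("side")[140:290,250:390]; t=optics.grab_frame("top")[120:230,230:345]
c=np.zeros((430,800,3),np.uint8); c[:429,:400]=cv2.resize(sd,(400,429),interpolation=cv2.INTER_CUBIC); c[:383,400:]=cv2.resize(t,(400,383),interpolation=cv2.INTER_CUBIC)
cv2.imwrite("pics/c6.png",c[:,:,::-1])
E
```

```text
[ -1.6 -41.    9.3 110.9  59.3] [0.0359 4.9056 4.7567] [ 1.4015 -0.1089 -0.3732] 12.925 4.087000381067196 2.7134278080187566
```

View pics/c6.png

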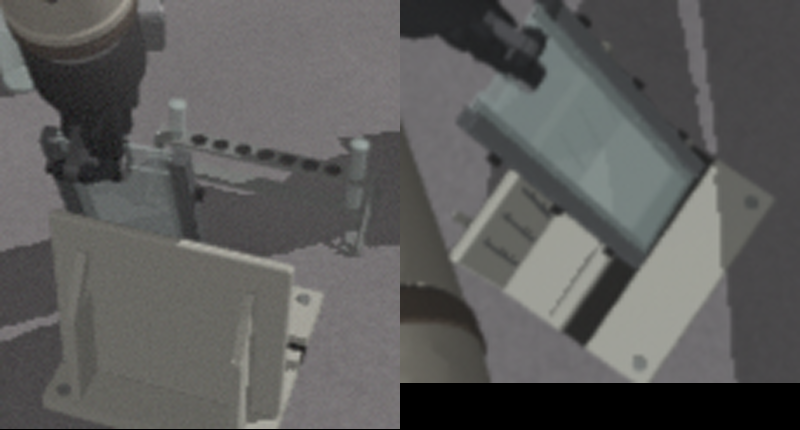

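The cassette's head is over the panel's top edge, which spans (50,215)–(290,270), and its foot is against the slab's front side. It needs a degree or so more lean before it touches.

Request:
apply_moves(
  rows=[0,0,-0.3,0,-0.4,0,0,0,0,-0.6,0,-0.8,0,0,0,0,-0.8,-0.05,-1.2,0,0,0,0,-0.8,-0.05,-1.2,0,0],
)

```text
clock: 13.52
ee_pos: [0.6762, 0.1714, 0.2565]
eef_rot: [2.657, -0.739, -0.148]
force: [-9.5, -2.7, 8.4]
gripper_width: 0.006
gripper_force: 99.8
```

```bash
python3 - <<'E'
from h import *
s=ctrl.sense(); f=foot(s); print(f,s["force"],s["torque"],s["clock"],s["force"]@S,s["force"]@Y,s["q"])
E
```

```text
[ -5.1 -41.2  10.4 112.6  58.9] [-9.484  -2.7436  8.4318] [ 0.0422  0.9022 -1.7293] 13.525 -7.577921483814606 6.328400396119014 [-0.3722  0.7585 -0.0593  1.0823  0.2617  1.6308 -2.5629]
```

The panel has been reached. Now I loosen the grip gradually.

Request:
apply_moves(
  rows=[0,0,0.1,0,0,0,0,0,0,0.1,0,0,0,0,0.5,0,0.1,0,0,0,0,0.8,0,0.1,0,0,0,0,1,0,0.1,0,0,0,0,1.2,0,0.1,0,0,0,0,1.5,0,0.1,0,0,0,0,2,0,0.1,0,0,0,0,2.5,0,0.1,0,0,0,0,3,0,0.1,0,0,0,0,3.5,0,0.1,0,0,0,0,4,0,0.1,0,0,0,0,4,0,0.1,0,0,0,0],
  grip_force=20,
)

```text
clock: 15.15
ee_pos: [0.6772, 0.1741, 0.2564]
eef_rot: [2.667, -0.733, -0.143]
force: [0.1, -0.2, 0.2]
gripper_width: 0.0401
gripper_force: 0.0
```

```bash
python3 - <<'E'
from h import *
s=ctrl.sense(); f=foot(s); print(f,s["force"],s["torque"],s["clock"],s["gripper_width"],s["force"]@S)
sd=optics.grab_frame("side")[140:290,250:390]; t=optics.grab_frame("wrist")
c=np.zeros((430,800,3),np.uint8); c[:429,:400]=cv2.resize(sd,(400,429),interpolation=cv2.INTER_CUBIC); c[:250,400:]=cv2.resize(t,(400,250))
cv2.imwrite("pics/c7.png",c[:,:,::-1])
E
```

```text
[ -0.2 -41.1   9.5 112.1  59.2] [ 0.116  -0.2366  0.1628] [ 0.3215 -0.19   -0.0234] 15.15 0.04005916453369087 -0.13123245637424777
```

View pics/c7.png

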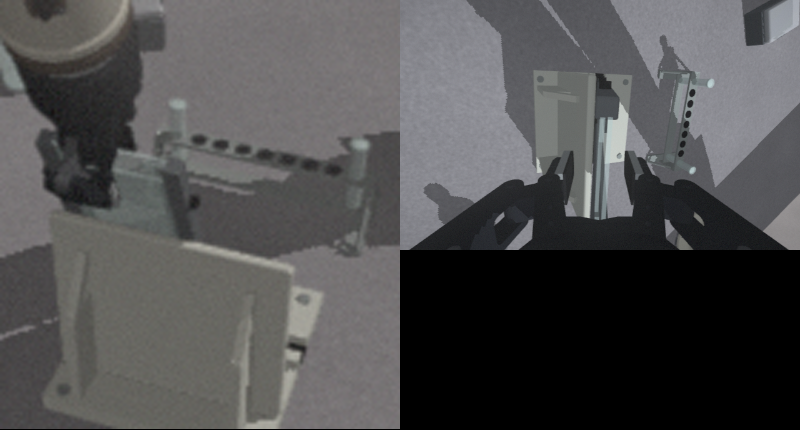

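The cassette rests against the panel, and the fingers are clear on both sides at zero force. Next I withdraw straight back along the tool axis.

Request:
apply_moves(
  rows=[4,0,0,-1.5,0,0,0,4,0,0,-3,0,0,0,4,0,0,-5,0,0,0,4,0,0,-7,0,0,0,4,0,0,-9,0,0,0,4,0,0,-11,0,0,0,4,0,0,-13,0,0,0,4,0,0,-13,0,0,0,4,0,0,-13,0,0,0],
)

```text
clock: 16.38
ee_pos: [0.7022, 0.2163, 0.3765]
eef_rot: [2.667, -0.733, -0.144]
force: [0.4, 0.5, -0.3]
gripper_width: 0.0397
gripper_force: 0.0
```

```bash
python3 - <<'E'
from h import *
a=optics.grab_frame("wrist").astype(int); 
for _ in range(8): b=optics.grab_frame("wrist").astype(int)
s=ctrl.sense(); print(foot(s),s["force"],s["clock"],abs(a-b).mean())
# cassette seen: check predicted head corners against edges via side view for foot x=-5, lean 21
sd=optics.grab_frame("side"); cv2.imwrite("pics/final.png",sd[:,:,::-1])
g=cv2.cvtColor(sd,cv2.COLOR_RGB2GRAY)
for az in (56,59):
  p,o=pose(-.005,-.041,.009,111.3,az,.3); M=o.as_matrix()
  for y in(-.055,.055):
    q=proj("side",p+M[:,0]*y-M[:,1]*.007); u,v=q.round().astype(int); print(az,q); print(g[v-5:v+6:2,u-6:u+7:2])
E
```

```text
[ 48.5 -38.3 129.8 112.1  59.2] [ 0.1055 -0.3529  0.1541] 16.825 1.8578463541666668
56 [310.9261 198.392 ]
[[ 78  97  87 111 126 122 114]
 [108 110  86  89 109 114 115]
 [106 112  83  88  93 116 121]
 [ 85  82  86  86  89 105 117]
 [ 87  60  58  67  78  81  84]
 [109  77  60  59  75  84 112]]
56 [260.5868 187.2432]
[[120 119 116 119 119 120 120]
 [119 121 120 122 123 111 117]
 [119 121 117 119 105  63  65]
 [121 121 115 115  68  60  60]
 [122 116 120 118  63  63  59]
 [121 117 123 121  78  51  51]]
59 [314.252  198.1113]
[[ 85 108 116 133 110 117 109]
 [ 94  89 101 127 115 115 115]
 [ 92  88  86  94 122 121 119]
 [ 83  87  89  85 115 118 120]
 [ 57  62  73  84  81  83  80]
 [ 59  56  62  78 103 113 113]]
59 [262.7412 188.6075]
[[121 120 122 123 111 117 121]
 [121 117 119 105  63  65  73]
 [121 115 115  68  60  60  91]
 [116 120 118  63  63  59  99]
 [117 123 121  78  51  51  63]
 [118 123 118 120  56  57  51]]
```

```bash
python3 -c "
from bench import job_done
print(job_done())"
```

```text
the job is handed in; nothing more can be done
None
```

I stood the cassette up with its foot in the groove, let it down gently onto the panel, released it and handed the job in at about 17 s. No verdict came back; the final image check put its head within about 3 pixels of the intended lean, but the foot was not checked again after release.

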